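Find the staining chamber whose lid binds

ROBOT

A 6-joint arm with a two-finger parallel gripper is mounted at the origin on a cart in front of the work surface, level with it; the furniture and walls round the work are solid. World frame = base frame: x ahead of the robot, y to its left, z up, the work surface at z = 0. Lengths are in mm, angles in rad, forces in N, time in s.
With the tool pointing down it reaches from about 300 to 775 mm from the base axis. Payload 14.6 kg.
Tool frame: the origin (TCP) lies on the centre line of the jaws, within the pads' length; the fingertips stand 19 mm ahead of it and the grasp point (between the pads) is the TCP (bot.tip_reach is the distance from the TCP to the fingertips, in mm); y points along the fingers, x is the direction in which the jaws open and shut, and the axes are right-handed (so a half turn about y gives the same grasp; the last joint's range is limited). The gripper opens to 85 mm and grips with 20 to 120 N. Pads are 22 mm wide; open, the fingers measure 114 mm over their backs; the gripper's body (76 mm by 85 mm) begins 54 mm behind the grasp point. The pads swing forward as they close: fully open they stand 13 mm farther back than shut.
Start: joints at [-1.411, 0.3, 1.521, -0, 1.321, -0.067], TCP at [123.667, -535.907, 250.281] pointing down, gripper open.
Joint ranges: [-3.03, 3.03], [-0.79, 2.21], [0.23, 2.52], [-1.04, 4.18], [0, 3.07], [-2.55, 2.55]. Speed limits (rad/s): [2.22, 2.22, 2.57, 3.14, 3.14, 3.14].

INTERFACE

Orientations are given as a unit quaternion [w, x, y, z].
In Python, from rig import bot gives the robot as it stands. Calls block until the motion is done:
- bot.move_to(position, orientation): joint-space move of the TCP to a pose.
- bot.servo_line(position, attitude=None, speed=150, until_force=None): straight line of the TCP; attitude=None keeps the orientation; speed is the mean speed in mm/s. With until_force (N) it stops when the force on the tool has changed by that much, and returns True; else False.
- bot.move_joints(angles): joint-space move.
- bot.move_gripper(opening, grip_force=None): finger opening in mm; grip_force is the grip in N (None keeps the last); returns when the fingers have stopped.
- bot.dwell(seconds).
- bot.ik(position, orientation): joint angles nearest the present ones, or None.
- bot.read_state(): the state.
- bot.read_camera(name): name is "scene" or "top"; returns a dict with "image" (480x640x3 uint8, blue, green, red), "depth" (480x640 float32, mm along the optical axis (not along the pixel's ray), 0 where there is no reading), "fovy" (degrees; the focal length in pixels is half the picture's height over the tangent of half this angle, whatever the lens; pixels are square), "cx", "cy" (the principal point, pixels), "eye" and "attitude" of the camera in the world. Camera axes: x right, y down, z forward; pixel columns grow to the right and rows downward; lengths in mm; the calibration is good to about 2 mm. A picture is of the moment at which its call begins.
A pose or a line that the arm cannot do raises bot.MotionError and nothing moves.
- bot.finish_job(): hands the job in, once; it reports no verdict.
The state is a dict: "clock": time; "joint_positions": joint angles; "qvel": joint speeds; "effort": joint torques, N m; "ee_pos": TCP position; "tool_rot": TCP orientation; "ft_force": force on the tool from outside, world axes, zero at the start; "moment": the same for the moment, N m; "grip_width": finger opening in mm.
Only numpy, scipy, OpenCV 4.12 (cv2) and the standard library are available. Lean on these libraries where they do the work, as an engineer would, in place of code of your own. Each camera call takes 0.05 s, during which the arm holds its last target. There are 200 camera calls.

TASK

Try the lid hinges of the two slide staining chambers by swinging each lid at least half way up by its pull bar: one swings freely, the other binds and is stiff all the way. Leave the freely swinging chamber wide open, its lid tipped back past upright against its stop, ready for loading, and leave the binding one fully shut. Do not disturb the small green-capped pots or the wrapped slide pack, and let go of everything at the end.

Things in the scene. Friction and masses are not known exactly. Their poses are not given: they have to be found in the camera images.
- lid_p (a joint): angle (rad) of the blue lid of chamber P: 0 = fully shut, level; grows as the front edge swings up and back; 1.57 = upright; 1.9 = open against its stop. Either P or Q binds: its lid needs a pull of about 5.5 to 7.5 N at the bar all along the arc, either way, and stays wherever it is let go. The other needs about 1 N or less, falls shut when let go below upright, and past upright tips back to its stop and stays there. They look alike and either may stand left or right.
- lid_q (a joint): angle (rad) of the blue lid of chamber Q, as for lid_p
- lid_p_bar (a point): middle of the round steel pull bar of lid P (moves with the lid). The bar is 10 mm thick, runs level along the point's y axis with 70 mm clear between its end arms, 40 mm in front of the lid's front edge (35 mm free gap), 143 mm from the hinge axis. When shut it is 60 mm above the worktop. The point's x axis points from the bar to the hinge axis, its y axis runs along the bar, and its z axis up when the lid is shut.
- lid_q_bar (a point): the same point on the pull bar of lid Q
- lid_p_hinge (a point): middle of the hinge axis of chamber P, 60 mm above the worktop, at the far (upper rear) edge of the chamber. The chamber is a black box 100 mm deep, 96 mm wide, 60 mm high, with a 7 mm thick blue lid, and does not move. The point's x axis points level from front to rear and its y axis lies along the hinge; the lid turns about +y, lifting the bar up and over toward +x.
- lid_q_hinge (a point): the same point on chamber Q, which is of the same make and size
- pot_mid (a point): centre of the loose one of the two small pots with a green screw cap (the one nearer the front edge), 48 mm across, 52 mm high, standing to the left of the chambers (bystander); the point is half-way up
- pack_mid (a point): centre of the loose grey-white wrapped pack of slides, 70x88x32 mm, lying behind the chambers (bystander); the point is half-way up

How it is judged (in metres and radians):
On the way:
1. the binding lid has been tried: swung to about 40 degrees or more (value of joint lid_q above 0.7 rad), for 0.1 s.
At the end, for the whole second after the job is handed in: The free lid leans back past upright (over 1.7 rad), the binding lid is shut to within 0.06 rad (9 mm at the bar), both at rest (value of joint lid_p above 1.7 rad and value of joint lid_q below 0.06 rad and velocity of joint lid_p between -0.1 and 0.1 rad/s and velocity of joint lid_q between -0.1 and 0.1 rad/s); the robot touches nothing.
It fails at once if the pot is moved by more than 30 mm (distance of pot_mid from where it was at the start of the episode above 0.03 m).
It fails at once if the slide pack is moved by more than 30 mm (distance of pack_mid from where it was at the start of the episode above 0.03 m).
It also fails if it takes over 51 s, if anything falls off the work surface, if the arm or the gripper's body presses on something with over 40 N, if the wrist force passes 120 N, or if a joint passes its speed limit or range.

## Working session

There is one attempt and no reset: what is moved stays moved. The work goes in short steps, each a Python script; the robot and the scene stay as the last script left them, time stands still between calls to the robot, and variables do not carry over. Pictures are saved under pics/ and viewed, about 8 in all and at most 12, crops included, and the job is handed in when it is done.

```bash
ls; mkdir -p pics; python3 - <<'E'
from rig import bot
import cv2,numpy as np
for n in("scene","top"):
    c=bot.read_camera(n); cv2.imwrite(f"pics/{n}0.png",c["image"]); np.savez(f"{n}0.npz",**c)
    print(n,c["fovy"],c["cx"],c["cy"],c["eye"],c["attitude"])
s=bot.read_state();print(s["clock"],s["tool_rot"],s["ft_force"],s["grip_width"])
E
```

```text
pics
scene 44.90036110477242 317.2027111294622 237.56091356309994 [ 160.70754059 -972.70569124  653.2319547 ] [-0.47322644  0.84736602 -0.21418503  0.11023762]
top 47.005990378756294 321.62872742948383 230.11757063661304 [ 496.85545912 -160.30400258 1233.76727546] [-0.02583086  0.71581713 -0.69731941  0.02615807]
0.1 [ 0.55359973 -0.55311114  0.4405044  -0.43994462] [ 0.09546424 -0.02716047 -0.14897591] 85.28118714733732
```

View pics/scene0.png

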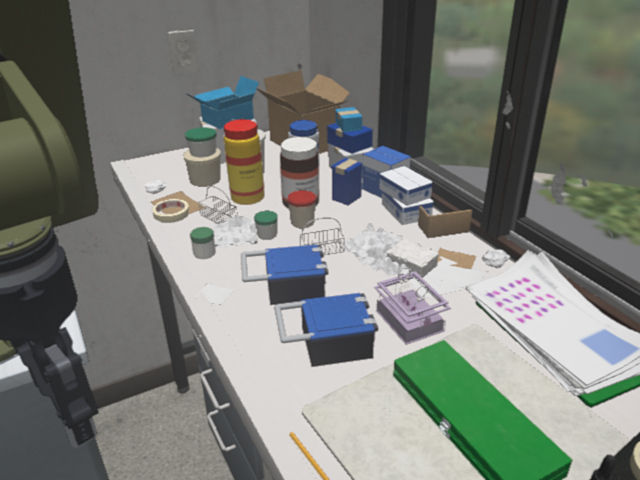

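View pics/top0.png

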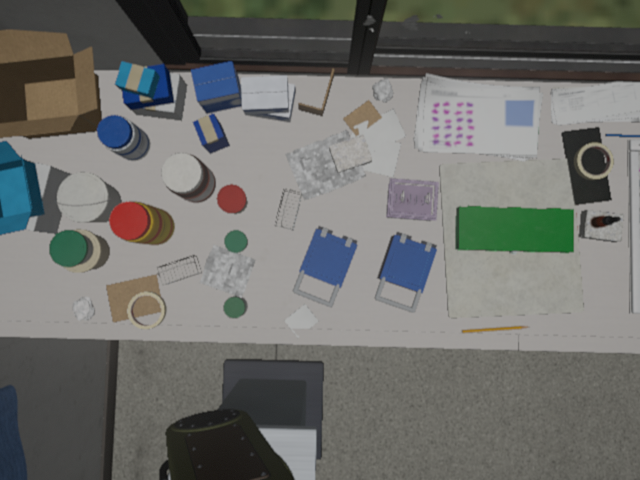

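The scene view shows both chambers shut, lids at about (297,262) and (338,315). In the top view the lids are at (328,258) and (407,262), with bars at about (316,302) and (396,308) facing the robot. Next I'll measure lids and bars in the top view.

```bash
cat > meas.py <<'E'
import cv2,numpy as np
from scipy.spatial.transform import Rotation as R
def cloud(c):
    d=c["depth"];h,w=d.shape;f=h/2/np.tan(np.radians(float(c["fovy"]))/2)
    u,v=np.meshgrid(np.arange(w),np.arange(h))
    p=np.stack([(u-c["cx"])/f*d,(v-c["cy"])/f*d,d],-1)
    return p@R.from_quat(c["attitude"],scalar_first=True).as_matrix().T+c["eye"]
def lids(c):
    hsv=cv2.cvtColor(c["image"],cv2.COLOR_BGR2HSV)
    m=cv2.inRange(hsv,(105,120,60),(125,255,255)); return hsv,m
E
python3 - <<'E'
from meas import *
c=dict(np.load("top0.npz"));P=cloud(c);hsv,m=lids(c)
m[:215]=0
n,l,s,ct=cv2.connectedComponentsWithStats(m)
for i in range(1,n):
    if s[i,4]<800: continue
    k=(l==i)&(c["depth"]>0);p=P[k];z=np.median(p[:,2])
    r=cv2.minAreaRect(p[:,:2].astype(np.float32))
    box=cv2.boxPoints(r); print("lid",s[i],ct[i].round(),"z",z.round(1),"rect",np.round(r[0],1),np.round(r[1],1),round(r[2],1))
    ctr=np.array(r[0]);e=box[1]-box[0];e2=box[2]-box[1]
    ax=e if abs(e[0])>abs(e[1]) else e2
    ax=ax/np.linalg.norm(ax)*np.sign(ax[0]); ay=np.array([-ax[1],ax[0]])
    q=(P[...,:2]-ctr)@np.stack([ax,ay],1)
    b=(abs(q[...,1])<25)&(q[...,0]<-65)&(q[...,0]>-120)&(abs(P[...,2]-60)<15)&(c["depth"]>0)
    qb=q[b];print(" yaw",np.degrees(np.arctan2(ax[1],ax[0])).round(2),"bar n",b.sum(),"along x med",np.median(qb[:,0]).round(1),"range",np.percentile(qb[:,0],[5,95]).round(1),"z",np.percentile(P[b][:,2],[10,50,90]).round(1))
    b=(abs(q[...,1])<70)&(q[...,0]<-60)&(q[...,0]>-120)&(abs(P[...,2]-60)<15)&(c["depth"]>0)
    print(" y range",np.percentile(q[b][:,1],[1,50,99]).round(1))
    bc=ctr+ax*np.median(qb[:,0]); print(" bar",bc.round(1),"hinge",(bc+143*ax).round(1), "rect rear/front",np.percentile(q[k][:,0],[1,99]).round(1))
E
```

```text
lid [ 301  230   55   56 1814] [328. 258.] z 64.8 rect [ 525.6 -174.8] [90.4 95.9] 69.9
 yaw -20.06 bar n 111 along x med -91.3 range [-95.9 -87.1] z [59.8 63.2 66.5]
 y range [-44.3   0.5  44.3]
 bar [ 439.8 -143.5] hinge [ 574.2 -192.6] rect rear/front [-46.7  45.7]
lid [ 380  236   56   55 1900] [408. 264.] z 64.5 rect [ 517.9 -344.3] [93.9 97.1] 72.6
 yaw -17.44 bar n 113 along x med -91.1 range [-95.4 -86.6] z [60.2 63.4 66.9]
 y range [-44.3  -0.3  44.3]
 bar [ 431. -317.] hinge [ 567.4 -359.9] rect rear/front [-47.2  46.2]
```

```bash
cat > arm.py <<'E'
from rig import bot
import numpy as np
from scipy.spatial.transform import Rotation as R
L=dict(left=(np.array([439.8,-143.5]),-20.06),right=(np.array([431.,-317.]),-17.44))
def axis(s): a=np.radians(L[s][1]); return np.array([np.cos(a),np.sin(a),0])
def quat(s,sg=1):
    x=sg*axis(s);y=np.array([0,0,-1.]);return R.from_matrix(np.stack([x,y,np.cross(x,y)],1)).as_quat(scalar_first=True)
def barpos(s,th,z0=60):
    h=np.r_[L[s][0],z0]+143*axis(s)
    return h-143*np.cos(th)*axis(s)+np.array([0,0,143*np.sin(th)])
def swing(s,ths,speed=80,log=True,off=0):
    for t in ths:
        bot.servo_line(barpos(s,t)+off,speed=speed)
        if log:
            st=bot.read_state();f=st["ft_force"];a=axis(s)
            tang=np.sin(t)*a+np.array([0,0,np.cos(t)]); rad=-np.cos(t)*a+np.array([0,0,np.sin(t)])
            print(f"{st['clock']:.1f} th {t:.2f} tang {f@tang:.1f} rad {f@rad:.1f} side {f@np.cross(a,[0,0,1]):.1f} w {st['grip_width']:.1f}")
E
python3 - <<'E'
from arm import *
print(bot.read_state()["joint_positions"])
for s in L:
  for sg in(1,-1):
    for th in(0,.8,1.57,1.85):
        q=bot.ik(barpos(s,th),quat(s,sg)); print(s,sg,th,None if q is None else np.round(q,2))
E
```

```text
[-1.41062298e+00  3.00424581e-01  1.52150759e+00 -2.27779722e-05
  1.32071104e+00 -6.65683330e-02]
left 1 0 [-0.39  0.38  1.93 -0.    0.84 -0.04]
left 1 0.8 [-0.39  0.3   1.74 -0.    1.1  -0.04]
left 1 1.57 [-0.38  0.46  1.41 -0.    1.27 -0.03]
left 1 1.85 [-0.38  0.55  1.29 -0.    1.3  -0.03]
left -1 0 None
left -1 0.8 None
left -1 1.57 None
left -1 1.85 None
right 1 0 [-0.7   0.51  1.73 -0.    0.91 -0.4 ]
right 1 0.8 [-0.67  0.44  1.54 -0.    1.16 -0.37]
right 1 1.57 [-0.62  0.61  1.18 -0.    1.35 -0.32]
right 1 1.85 [-0.6   0.71  1.04 -0.    1.39 -0.3 ]
right -1 0 None
right -1 0.8 None
right -1 1.57 None
right -1 1.85 None
```

```bash
python3 - <<'E'
from arm import *
import cv2
s="right"
bot.move_gripper(28,40)
bot.move_to(barpos(s,0)+[0,0,70],quat(s))
print(bot.servo_line(barpos(s,0),speed=80,until_force=8), bot.read_state()["ee_pos"])
c=bot.read_camera("scene"); cv2.imwrite("pics/s1.png",cv2.resize(c["image"][180:400,180:460],None,fx=2,fy=2))
bot.move_gripper(0,40)
st=bot.read_state();print(st["clock"],st["grip_width"],st["ft_force"])
E
```

```text
False [ 431.23860054 -317.19681964   60.48966867]
3.5333 8.48968272139524 [-2.03764629  1.10952864  4.79105257]
```

View pics/s1.png

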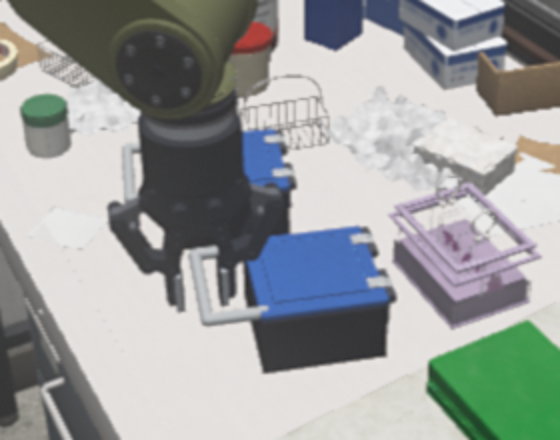

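The crop shows the jaws straddling the right chamber's bar at about (205,270). The grip width is 8.5 mm, so the bar is held. I'll swing it now.

```bash
python3 - <<'E'
from arm import *
swing("right",np.arange(.12,.97,.12))
E
```

```text
3.9 th 0.12 tang 4.0 rad 4.1 side -0.1 w 8.6
4.3 th 0.24 tang 4.5 rad 7.5 side -0.0 w 8.5
4.6 th 0.36 tang 4.9 rad 10.8 side -0.1 w 8.5
5.0 th 0.48 tang 4.2 rad 15.3 side 0.2 w 8.3
5.4 th 0.60 tang 2.4 rad 23.7 side 0.4 w 8.4
5.7 th 0.72 tang 0.4 rad 30.8 side -0.6 w 8.3
6.1 th 0.84 tang -0.7 rad 37.8 side -2.1 w 8.3
6.5 th 0.96 tang 0.4 rad 34.1 side -2.4 w 8.5
```

```bash
python3 - <<'E'
from arm import *
from meas import *
for n in("scene","top"):
    c=bot.read_camera(n);P=cloud(c);hsv,m=lids(c)
    q=P-(np.r_[L["right"][0],60]+143*axis("right"))
    a=axis("right");qx=q@a;qy=q@np.array([-a[1],a[0],0]);qz=q[...,2]
    k=(cv2.erode(m,np.ones((3,3)))>0)&(abs(qy)<50)&(qx>-160)&(qx<60)&(qz>-5)&(c["depth"]>0)
    p=np.polyfit(qx[k],qz[k],1);print(n,k.sum(),"angle",np.arctan(-p[0]),"z at hinge",p[1],qx[k].min(),qx[k].max(),qz[k].max())
    if n=="scene": cv2.imwrite("pics/s2.png",cv2.resize(c["image"][140:400,180:460],None,fx=2,fy=2))
s=bot.read_state();print(s["ee_pos"],s["ft_force"],s["moment"],barpos("right",.96))
E
```

```text
scene 515 angle 0.9267678423615632 z at hinge 10.596296127732527 -59.883272006779485 -10.022541927828293 85.87499702985576
top 72 angle 0.932180152206504 z at hinge 11.58108061899803 -48.85010431348647 -5.261498612946318 79.0772470283116
[ 488.87093508 -335.515905    180.28671928] [-18.11440915   7.13303374  27.191097  ] [1.17396969 2.83856906 0.01128559] [ 489.18316694 -335.2781177   177.14439427]
```

View pics/s2.png

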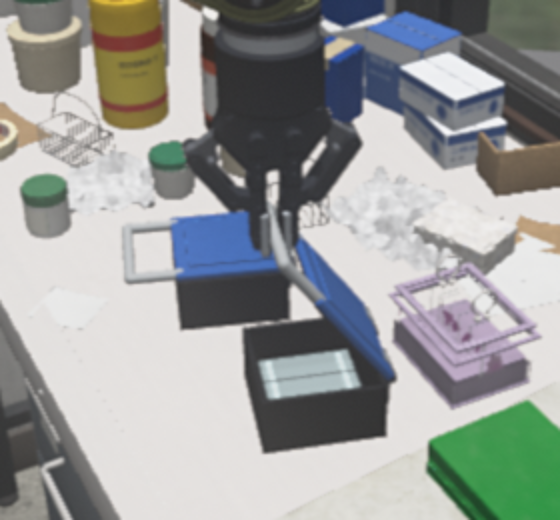

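```bash
cat >> meas.py <<'E'
def angle(s,n="top"):
    from arm import bot,L,axis
    c=bot.read_camera(n);P=cloud(c);hsv,m=lids(c);a=axis(s)
    q=P-(np.r_[L[s][0],60]+143*a);qx=q@a;qy=q@np.array([-a[1],a[0],0]);qz=q[...,2]
    k=(cv2.erode(m,np.ones((3,3)))>0)&(abs(qy)<50)&(qx>-160)&(qx<70)&(qz>-15)&(c["depth"]>0)
    x=np.stack([qx[k],qz[k]],1)
    if len(x)<20: return None
    v=np.linalg.svd(x-x.mean(0),full_matrices=False)[2][0]; v=v*np.sign(v@x.mean(0))
    return k.sum(),round(float(np.arctan2(v[1],-v[0])),3)
E
python3 - <<'E'
from arm import *
from meas import angle
f=lambda:np.round(bot.read_state()["ft_force"],1)
print(f()); bot.move_gripper(28); print(f(), angle("right","scene"))
p=bot.read_state()["ee_pos"]; bot.servo_line(np.array(p)+[0,0,55],speed=100,until_force=15)
bot.dwell(.3); print(f(),bot.read_state()["ee_pos"]-np.array(p),angle("right","scene"),angle("right"),bot.read_state()["clock"])
E
```

```text
[-18.1   7.1  27.2]
[-0.2 -0.9 -0.1] (np.int64(493), 0.936)
[-0.1 -0.3 -0.6] [-6.30733007e-02  4.79775565e-02  5.45831885e+01] (np.int64(516), 0.932) (np.int64(160), 0.941) 8.0417
```

The lid stayed at 0.93 rad when released, so the right chamber is the binding one (Q). I'll regrip, swing it shut, and finish with a push from above.

```bash
python3 - <<'E'
from arm import *
from meas import angle
s="right"
bot.servo_line(barpos(s,.935)+[0,0,2],speed=100,until_force=20)
bot.move_gripper(0,30); print(np.round(bot.read_state()["ft_force"],1))
swing(s,np.r_[np.arange(.84,.1,-.12),0.04,0],off=np.array([0,0,1.]))
bot.move_gripper(28); print(angle(s,"scene"))
bot.servo_line(barpos(s,0)+[0,0,50],speed=120)
bot.move_gripper(0,30)
print(bot.servo_line(barpos(s,0)+[0,0,18],speed=60,until_force=20),bot.read_state()["ee_pos"],bot.read_state()["ft_force"])
bot.servo_line(barpos(s,0)+[0,0,110],speed=150)
print(angle(s),angle(s,"scene"),angle("left"),bot.read_state()["clock"])
E
```

```text
[ 5.5 -3.3 -3.2]
9.4 th 0.84 tang -2.3 rad 6.3 side -0.2 w 8.7
9.7 th 0.72 tang -1.5 rad 1.2 side 0.1 w 8.3
10.1 th 0.60 tang -3.9 rad -5.8 side 0.7 w 9.1
10.5 th 0.48 tang -4.1 rad -8.0 side 1.4 w 8.9
10.8 th 0.36 tang -5.0 rad -8.5 side 1.0 w 9.1
11.2 th 0.24 tang -6.2 rad -8.9 side 0.8 w 8.5
11.6 th 0.12 tang -6.1 rad -7.4 side -0.3 w 8.7
11.8 th 0.04 tang -6.4 rad -6.3 side 1.0 w 8.7
12.1 th 0.00 tang -6.1 rad -6.8 side 1.5 w 9.0
(np.int64(1943), 0.004)
True [ 431.07974053 -317.10615356   83.19305877] [-7.08984091  5.0686367  19.70288041]
(np.int64(1366), -0.001) (np.int64(2019), -0.004) (np.int64(1556), -0.002) 14.775
```

Q is shut, reading about 0.00 rad from both views. The left chamber is next.

```bash
python3 - <<'E'
from arm import *
from meas import *
s="left"
bot.move_gripper(28,25)
bot.move_to(barpos(s,0)+[0,0,70],quat(s))
print(bot.servo_line(barpos(s,0)+[0,0,1],speed=80,until_force=8))
bot.move_gripper(0,25);st=bot.read_state();print(st["grip_width"],st["ft_force"])
o=np.array([0,0,1.])
swing(s,np.arange(.12,.85,.12),off=o)
print(angle(s,"scene"))
bot.move_gripper(18); print(np.round(bot.read_state()["ft_force"],1),angle(s,"scene"))
swing(s,[.96,1.08,1.2],off=o)
print(angle(s,"scene"),bot.read_state()["clock"])
c=bot.read_camera("scene");cv2.imwrite("pics/s3.png",cv2.resize(c["image"][100:400,180:460],None,fx=2,fy=2))
E
```

```text
False
9.061625920249766 [-3.46331422  1.0983933   4.61351311]
17.6 th 0.12 tang -0.6 rad 4.3 side -0.1 w 8.8
17.9 th 0.24 tang -1.9 rad 6.6 side 0.4 w 9.2
18.3 th 0.36 tang -1.7 rad 10.1 side 0.3 w 9.2
18.7 th 0.48 tang -1.9 rad 15.3 side 0.4 w 8.7
19.0 th 0.60 tang -1.9 rad 24.5 side 1.0 w 8.8
19.4 th 0.72 tang -2.4 rad 35.4 side 1.1 w 8.7
19.8 th 0.84 tang -0.4 rad 33.8 side -0.5 w 8.7
(np.int64(618), 0.818)
[-1.3  0.9  1. ] (np.int64(663), 0.79)
20.5 th 0.96 tang -1.3 rad 1.9 side 0.0 w 18.0
20.9 th 1.08 tang -0.4 rad 0.8 side 0.6 w 17.8
21.2 th 1.20 tang -0.5 rad 0.0 side -0.3 w 17.9
(np.int64(28), 0.99) 21.2833
```

View pics/s3.png

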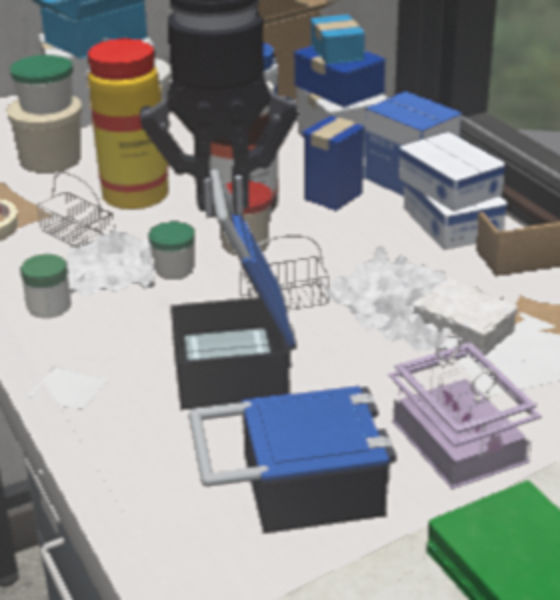

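The picture shows the left lid raised with its bar still between the jaws at about (220,195), and the right lid shut. The push force is about 1 N, so the left chamber is the free one. I'll carry on past upright.

```bash
python3 - <<'E'
from arm import *
from meas import *
s="left";o=np.array([0,0,1.])
swing(s,[1.35,1.5,1.65,1.8,1.9],off=o)
bot.move_gripper(34);bot.dwell(.3)
p=np.array(bot.read_state()["ee_pos"]);bot.servo_line(p+[0,0,90],speed=100,until_force=10)
bot.move_to(np.array([400,-230,330.]),quat(s)) if bot.ik(np.array([400,-230,330.]),quat(s)) is not None else print("no ik")
bot.dwell(.5)
st=bot.read_state();print(st["clock"],np.round(st["ee_pos"]),np.round(st["ft_force"],1))
print(angle(s,"scene"),angle("right","scene"))
c=bot.read_camera("scene");cv2.imwrite("pics/s4.png",cv2.resize(c["image"][100:400,180:460],None,fx=2,fy=2))
E
```

```text
21.8 th 1.35 tang -0.3 rad 0.0 side -0.8 w 18.1
22.2 th 1.50 tang 0.2 rad -0.1 side 0.3 w 18.0
22.6 th 1.65 tang 0.2 rad 0.5 side -0.3 w 17.9
23.0 th 1.80 tang 0.4 rad -0.4 side -0.5 w 18.2
23.3 th 1.90 tang -0.6 rad 0.2 side -0.3 w 18.4
26.3667 [ 400. -230.  330.] [ 0.4 -0.5 -0. ]
None (np.int64(2015), -0.004)
```

View pics/s4.png

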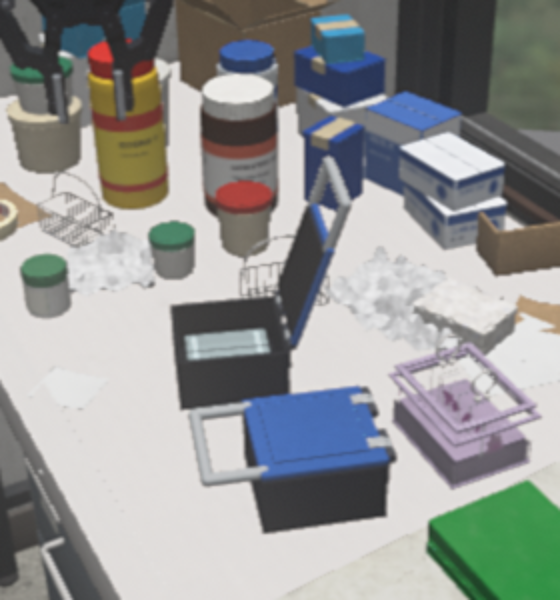

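The left lid leans back past upright, with its bar at about (335,180). The right lid is shut, the pots and pack are where they were, and the gripper is clear, so I'll hand in.

```bash
python3 -c "
from rig import bot
bot.finish_job()"
```

```text
the job is handed in; nothing more can be done
```

I tried both lids, left the free chamber open and the binding one shut, and handed in at about 26 s of the 51 s allowed. The hand-in gives no verdict.

- **Right chamber (binding, Q):** I swung it to about 0.93 rad and let go. It stayed there, so it is the binding one. I swung it back and pressed it shut from above, and it last read -0.004 rad.
- **Left chamber (free, P):** It needed about 1 to 2 N along the arc. I swung it past upright and released it against its stop.

**Last checks:**
- The final picture shows the left lid leaning back past upright. The camera fit gave no angle for it because too little of its blue face was visible. That it is past 1.7 rad rests on the picture and on the bar having been carried to a commanded 1.9 rad.
- The gripper is open and clear, with about 0 N on the tool.
- The pots and slide pack look unmoved in the picture. I did not measure their positions.

**Force readings:**
- Forces along the bar's radius reached about 38 N during both gripped swings, well below the 120 N wrist limit. On the left lid they vanished once I loosened the jaws.
- While the right lid was gripped, the sign of the force along the arc was not what friction should give. I judged that lid by its staying put when released.

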